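# Index the spare-parts carousel and put the regulator weight away

### The job

Push the carousel of the acrylic organiser gently anticlockwise (seen from above) by the posts of its handle until you feel it bear on its end stop, lean on it there for a moment with about 12 N to be sure, let go so that it falls back into its first click, and from there turn it clockwise exactly three clicks, not a click further, so that its empty pocket comes under the loading opening. Then stand the tall steel regulator weight through the opening into the pocket, fully home and upright, and let go. Use light forces throughout (never 25 N on the organiser), and leave the other things on the counter where they are.

Things in the scene. Friction and masses are not known exactly. Their poses are not given: they have to be found in the camera images.
- carousel (a joint): Carousel angle, rad, grows clockwise seen from above. Detents (clicks) at 0 (the first), 1.047, 2.094, 3.142...; starts in the 2nd or 3rd. A rigid end stop lies less than half a click anticlockwise of the first; let go there, it springs back to 0. Half-way between detents is a crest: beyond it it snaps on into the next by itself. A crest takes about 5 N at a post.
- hub (a point): Centre of the top of the steel hub, on the carousel's upright axis, 84 mm above the counter; x axis (turning with the carousel) points towards the empty pocket. Hub 44 mm across, on it three arms 120 degrees apart, 10 mm wide, arm tops at 79 mm, each ending in an upright post to push. The whole handle stays within 46 mm of the axis.
- post (a point): Centre of the top of one of three equal upright round steel posts: 12 mm thick, 40 mm from the axis, standing free for 29 mm above its arm, top 108 mm above the counter. The others are 120 and 240 degrees round. Push it squarely along its circle, near its height's middle or lower; slanting fingers wedge it against its bearing and the force runs up.
- pocket (a point): Centre of the floor of the one empty pocket of the carousel, 75 mm from the axis, 24 mm above the counter: a round aluminium cup, 30 mm inside, rim 56 mm above the counter. It lies right under the opening at joint 3.142. The five other places, 60 degrees apart, are full and leave no room.
- opening (a point): Centre of the loading opening, on the upper face of the housing's clear top plate, 64 mm above the counter: a round hole 30 mm across with a steel collar, plate 4 mm thick, 75 mm from the carousel's axis; its x axis points from the opening to that axis, z up.
- housing: The fixed acrylic box of the organiser that holds the carousel: 210 x 210 mm, 64 mm high, centred on the carousel's axis; origin on that axis at counter height, x axis away from the opening.
- weight_mid (a point): Centre (35 mm above the foot) of the tall steel regulator weight, loose, upright, z up: 70 mm tall, about 0.16 kg; body 26 mm across up to 40 mm, tapered to 18 mm at the foot, 20 mm neck, and 50 to 70 mm above the foot a round head 24 mm across to hold it by. Fully home, this point is 5 mm below the top plate's upper face.
- valve: loose brass safety valve, 22 mm across, 36 mm tall; origin under its centre. Leave it alone.
- gasket: loose black silicone gasket ring lying flat, 90 mm across, 8 mm thick; origin under its centre. Leave it alone.
- bowl: loose glass bowl, 150 mm across, 70 mm tall; origin under its centre. Leave it alone.
- kadai_lid: loose steel kadai lid lying knob upward, 194 mm across, 52 mm tall; origin under its centre. Leave it alone.
- short_weight: loose squat steel weight, 36 mm across, 38 mm tall: too wide for the pocket, not the one to put away; origin under its centre. Leave it alone.
- spoon: loose steel spoon 190 mm long, lying along its x axis; origin under it. Leave it alone.
Things that resemble listed ones, but are neither listed nor needed, are in the scene too. What is shaped like the part that bears weight_mid but orange or yellow is not meant.

How it is judged:
By the outcome, as a careful person would: the job done as asked, in the order asked, and still so for the second after the job is handed in, with the robot touching nothing.
It also fails if it takes over 72 s, if anything falls off the work surface, if the arm or the gripper's body presses on something with over 40 N, if the wrist force passes 120 N, or if a joint passes its speed limit or range.

### The arm

A 6-joint arm with a two-finger parallel gripper is mounted at the origin on the work surface. World frame = base frame: x ahead of the robot, y to its left, z up, the work surface at z = 0. Lengths are in m, angles in rad, forces in N, time in s.
With the tool pointing down it reaches from about 0.325 to 0.75 m from the base axis. Payload 7.6 kg.
Tool frame: the origin (TCP) lies midway between the tips of the shut fingers; the grasp point (between the pads) lies 19 mm behind it; z points along the fingers, y is the line along which they close (so a half turn about z gives the same grasp; the last joint's range is limited). The gripper opens to 85 mm and grips with 20 to 120 N. Pads are 22 mm wide; open, the fingers measure 114 mm over their backs; the gripper's body (76 mm by 85 mm) begins 54 mm behind the grasp point. The pads swing forward as they close: fully open they stand 13 mm farther back than shut.
Start: joints at [-1.27, 0.052, 1.401, -0, 1.689, -0.07], TCP at [0.19, -0.489, 0.231] pointing down, gripper open.
Joint ranges: [-2.9, 2.9], [-0.91, 2.17], [0.12, 2.37], [-1.06, 4.2], [0.26, 2.73], [-2.93, 2.93]. Speed limits (rad/s): [2.57, 2.57, 3.01, 3.14, 3.14, 3.14].

### API

Orientations are given as a unit quaternion [x, y, z, w].
In Python, from cell import env, grab_frame, ticket, recognise, landmark_of gives the robot as it stands.
- The arm moves only by the shell command python3 -m handwheel 'ROWS' [FORCE]. ROWS is JSON, a list of rows, each a list of 3 entries, a list of its own where there are three numbers: the shift along the world's x, y, z in cm, then the turn, a rotation vector about the world's x, y, z in degrees, then the opening, from -1 (shut) to 1 (fully open). In form: [[[dx, dy, dz], [rx, ry, rz], jaw], ...]. A call has 1 to 12 rows; each row shifts and turns the commanded pose from where the row before left it; what a row does not reach is not made up. A row lasts 1/10 s, in which the tool goes at most 50 mm and 8.59 degrees, less where a joint would pass 70% of its speed; a pose out of reach is approached as far as the arm can. A call is refused whole if a number of a shift passes 5 or a number of a turn 8.59, either way. A call with a gripper value outside its range is refused whole. The fingers move at their own pace and stop on an object; FORCE is the grip in N (left out, the last holds). Time passes only in rows, so rows that do not move let the fingers close. It gives the time, the measured TCP pose, the force, the opening and the grip force at its end, in the units of the state.
- env.read_state(): the state, without advancing time (a new reading comes with each control period).
- grab_frame(name): name is "scene" or "top" or "wrist"; returns a dict with "image" (400x640x3 uint8, red, green, blue), "intrinsics" (3x3 intrinsics, pixels), "k1" (the pictures are not rectified: a ray, as slopes to the right and down, at radius r is drawn at 1 + k1 r^2 times it, then the intrinsics apply), "pose" (4x4, takes a point from camera to world coordinates); the wrist camera has in their place "T_tool_cam" (4x4, takes a point from camera to tool coordinates, whose origin is the TCP and whose axes are the flange's). Camera axes: x right, y down, z forward; pixel columns grow to the right and rows downward; lengths in m; the calibration is good to about 2 mm. A picture is of the moment at which its call begins: read the wrist's pose just before it. There is no depth.
- ticket.job_done(): hands the job in; it is judged then, once.
Trained networks look in the newest picture that a camera, given by its name, has taken for a name from the list of things; names that differ only in an ending like _2 or _b are one class to them, and where a whole thing is asked for, a point or a joint stands for the part that bears it (a point fixed in the world has none). Each returns a list of dicts, best first, with "p" (0 to 1); they miss things now and then, are a little off and sometimes report something else, mostly with a low value. They report only what shows in the picture. A call takes as long as a camera call. They do not tell look-alikes from the thing itself.
- recognise(camera, query): "location" ([x, y, z] in m, in world coordinates, good to about 4 mm: the middle of the surface that is visible of it).
- landmark_of(camera, query): "location" ([x, y, z] in m, in world coordinates, good to about 4 mm: a listed point, or the origin of a listed thing).
The state is a dict: "t": time; "joints": joint angles; "joint_vel": joint speeds; "tau": joint torques, N m; "tcp_pos": TCP position; "ee_rot": TCP orientation; "contact_force": force on the tool from outside, world axes, zero at the start; "moment": the same for the moment, N m; "width": finger opening in m; "finger_force": force on a finger pad.
Only numpy, scipy, OpenCV 4.12 (cv2) and the standard library are available. Lean on these libraries where they do the work, as an engineer would, in place of code of your own. Each camera call takes 0.05 s, during which the arm holds its last target. There are 200 camera calls.

## Working session

There is one attempt and no reset: what is moved stays moved. The work goes in short steps, Python scripts to look and compute and a shell command to move; the robot and the scene stay as the last step left them, time stands still between calls to the robot, and variables do not carry over. Pictures are saved under pics/ and viewed, at most 12 in all, crops included, and the job is handed in when it is done.

```bash
ls; mkdir -p pics; python3 - <<'E'
from cell import env, grab_frame, recognise, landmark_of
import cv2, numpy as np
for c in ("scene","top"):
    f=grab_frame(c); cv2.imwrite(f"pics/{c}0.png",f["image"][:,:,::-1]); print(c,f["pose"].round(3).tolist(),f["intrinsics"].tolist(),f["k1"])
    for q in ("hub","post","pocket","opening","housing","weight_mid","short_weight","valve"):
        print(q,[(round(d["p"],2),np.round(d["location"],3).tolist()) for d in landmark_of(c,q)][:4])
s=env.read_state(); print(s)
E
```

```text
pics
scene [[-0.477, 0.723, -0.501, 1.175], [0.879, 0.388, -0.276, 0.378], [-0.005, -0.572, -0.821, 1.2], [0.0, 0.0, 0.0, 1.0]] [[450.7813028517009, 0.0, 317.8656814933005], [0.0, 450.7813028517009, 206.15493534177017], [0.0, 0.0, 1.0]] 0.028673328421953113
hub [(0.93, [0.595, -0.04, 0.091]), (0.34, [0.542, 0.332, 0.036])]
post [(0.59, [0.634, -0.046, 0.106])]
pocket [(0.74, [0.347, 0.231, -0.0])]
opening [(0.77, [0.522, -0.036, 0.063]), (0.29, [0.348, 0.231, 0.0])]
housing [(0.83, [0.591, -0.046, 0.001])]
weight_mid [(0.59, [0.539, 0.332, 0.033]), (0.58, [0.419, 0.318, 0.036]), (0.48, [0.503, 0.243, 0.037])]
short_weight [(0.45, [0.441, -0.308, 0.004])]
valve [(0.41, [0.345, 0.23, 0.002])]
top [[-0.002, -0.996, 0.089, 0.399], [-1.0, 0.001, -0.013, 0.024], [0.013, -0.089, -0.996, 1.301], [0.0, 0.0, 0.0, 1.0]] [[399.6795657537525, 0.0, 310.4339567210275], [0.0, 399.6795657537525, 193.44842899278814], [0.0, 0.0, 1.0]] -0.012109058778100942
hub [(0.62, [0.59, -0.04, 0.082])]
post [(0.54, [0.635, -0.049, 0.106])]
pocket []
opening [(0.6, [0.522, -0.034, 0.064])]
housing [(0.95, [0.598, -
[... 189 characters left out ...]
.23, 0.001])]
{'t': 0.9, 'joints': array([-1.27032520e+00,  5.21623715e-02,  1.40068551e+00, -6.63465485e-06,
        1.68857909e+00, -7.02936366e-02]), 'joint_vel': array([-0.00040252,  0.00102028, -0.00070486, -0.00062891,  0.00031185,
        0.00215587]), 'tau': array([-1.92374118e-04, -3.81534255e+01, -3.60308933e+01, -6.83621693e-05,
        1.75388527e-04,  5.18629321e-06]), 'tcp_pos': array([ 0.19025383, -0.48934568,  0.23135037]), 'ee_rot': array([9.82865909e-01, 1.84321995e-01, 6.24108689e-06, 8.26762183e-05]), 'contact_force': array([-0.13700259, -0.21672384,  0.23438674]), 'moment': array([-0.01754765,  0.03161169, -0.01533107]), 'finger_force': 0.0, 'width': 0.08556366100664596}
```

View pictures.

View pics/scene0.png

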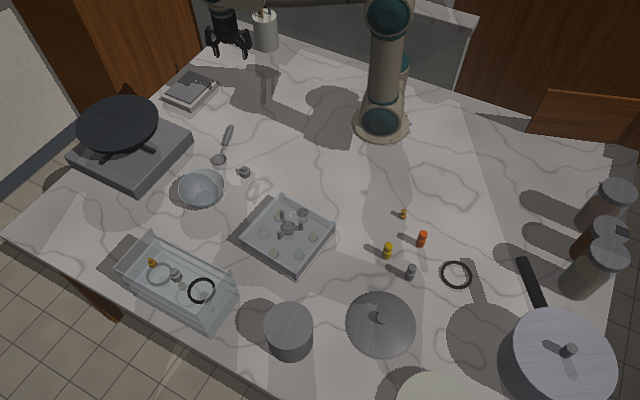

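```bash
python3 - <<'E'
import cv2
a=cv2.imread('pics/top0.png'); s=cv2.imread('pics/scene0.png')
cv2.imwrite('pics/topc.png',cv2.resize(a[60:240,200:440],None,fx=3.3,fy=3.3,interpolation=cv2.INTER_CUBIC))
E
```

```text
(no output)
```

View pics/topc.png

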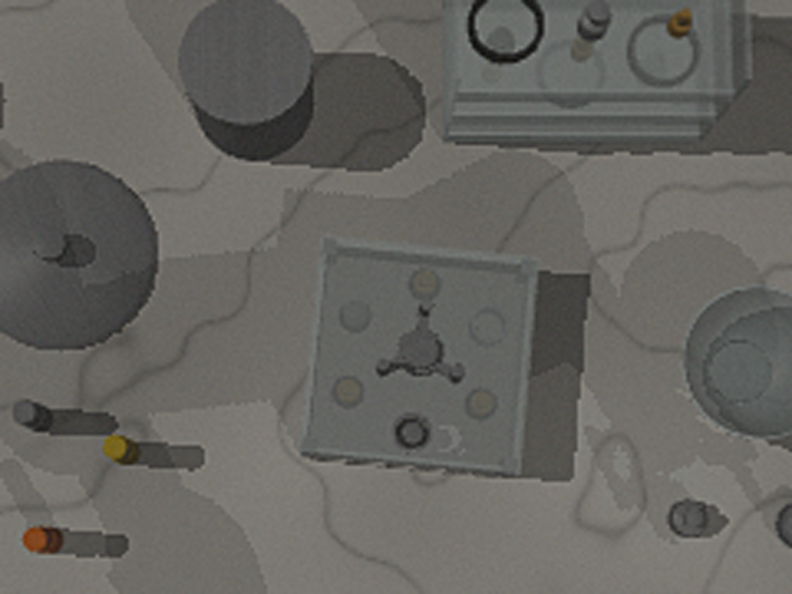

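The grey weight stands at scene px (411,271), about (0.541, 0.330); the yellow and orange ones are decoys. In the top crop the opening is at (412,432), the hub at (420,350), the posts at (425,312), (383,369) and (456,374), and a ring at (487,327) that looks like the empty pocket, which would mean the 2nd click. I'll go above the post on the +y side.

```bash
python3 -m handwheel '[[[3,3.8,0],[0,0,7.8],-0.2],[[3,3.8,0],[0,0,7.8],-0.2],[[3,3.8,0],[0,0,7.8],-0.2],[[3,3.8,0],[0,0,7.8],-0.2],[[3,3.8,0],[0,0,7.8],-0.2],[[3,3.8,0],[0,0,7.8],-0.2],[[3,3.8,0],[0,0,7.8],-0.2],[[3,3.8,0],[0,0,7.8],-0.2],[[3,3.8,0],[0,0,7.8],-0.2],[[3,3.8,0],[0,0,7.8],-0.2],[[3,3.8,0],[0,0,7.8],-0.2],[[0,0,0],[0,0,7.8],-0.2]]'
cat > h.py <<'E'
from cell import env, grab_frame, recognise, landmark_of, ticket
import cv2, numpy as np
from scipy.spatial.transform import Rotation as R
def st():
    s=env.read_state(); m=R.from_quat(s["ee_rot"]).as_matrix()
    print("t",round(s["t"],2),"tcp",s["tcp_pos"].round(4),"yawX",np.degrees(np.arctan2(m[1,0],m[0,0])).round(1),"tilt",m[:,2].round(3),"q",s["joints"].round(2),"F",s["contact_force"].round(1),"w",round(s["width"],4),"ff",round(float(s["finger_force"]),1)); return s
def cam(c,save=None):
    s=env.read_state(); f=grab_frame(c)
    if c=="wrist":
        T=np.eye(4); T[:3,:3]=R.from_quat(s["ee_rot"]).as_matrix(); T[:3,3]=s["tcp_pos"]; f["pose"]=T@f["T_tool_cam"]
    if save: cv2.imwrite(f"pics/{save}.png",f["image"][:,:,::-1])
    return f
def at_z(f,px,z):
    K,k=f["intrinsics"],f["k1"]; d=(np.array(px,float)-[K[0,2],K[1,2]])/[K[0,0],K[1,1]]; u=d.copy()
    for _ in range(10): u=d/(1+k*(u@u))
    v=f["pose"][:3,:3]@[*u,1]; o=f["pose"][:3,3]; return o+v*(z-o[2])/v[2]
def px_of(f,p):
    T=np.linalg.inv(f["pose"]); c=T[:3,:3]@p+T[:3,3]; u=c[:2]/c[2]; u=u*(1+f["k1"]*(u@u)); K=f["intrinsics"]; return u*[K[0,0],K[1,1]]+[K[0,2],K[1,2]]
def nets(c,*qs):
    for q in qs: print(c,q,[(round(d["p"],2),np.round(d["location"],4).tolist()) for d in landmark_of(c,q)][:4])
E
python3 - <<'E'
from h import *
st(); f=cam("wrist","w1"); print(f["T_tool_cam"].round(3).tolist()); nets("wrist","hub","post","pocket","opening","housing")
E
```

```text
t: 2.1
tcp_pos: [0.5223, -0.0669, 0.2306]
ee_rot: [0.534, 0.846, 0.001, -0.001]
contact_force: [-0.7, -0.7, -0.4]
width: 0.0342
finger_force: 0.0
t 2.1 tcp [ 0.5223 -0.0669  0.2306] yawX 115.5 tilt [-0.     0.002 -1.   ] q [-0.2   0.06  1.4   0.    1.69 -0.64] F [-0.7 -0.7 -0.4] w 0.0342 ff 0.0
[[0.0, -0.948, -0.317, 0.081], [1.0, -0.0, 0.001, 0.0], [-0.001, -0.317, 0.948, -0.142], [0.0, 0.0, 0.0, 1.0]]
wrist hub [(0.81, [0.5906, -0.0422, 0.081])]
wrist post [(0.82, [0.6324, -0.0484, 0.1109])]
wrist pocket [(0.73, [0.5902, -0.0384, 0.0834])]
wrist opening [(0.92, [0.5143, -0.0349, 0.0644]), (0.6, [0.436, -0.3074, 0.0007])]
wrist housing []
```

View pics/w1.png

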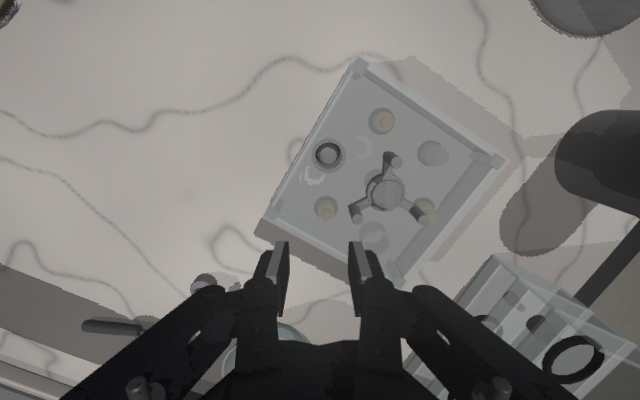

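The wrist view shows the hub at px (386,193), the opening at (329,154), and post tops near (393,158), (356,215) and (422,215). I'll turn these into world positions.

```bash
python3 - <<'E'
from h import *
f=cam("wrist")
for n,p,z in (("hub",(386,193),.084),("op",(329,154),.064),("pA",(393,160),.108),("pB",(356,215),.108),("pC",(422,216),.108),("ring",(373,235),.056)): print(n,at_z(f,p,z).round(4))
print(px_of(f,np.array([.593,-.041,.084])), px_of(f,np.array([.593,-.041,0.])),f["pose"][:3,3])
a=f["image"][:,:,::-1]; cv2.imwrite("pics/w1c.png",cv2.resize(a[90:260,280:480],None,fx=4,fy=4,interpolation=cv2.INTER_CUBIC)[:600])
E
```

```text
hub [ 0.5915 -0.0488  0.084 ]
op [ 0.5182 -0.0388  0.064 ]
pA [ 0.5726 -0.0124  0.108 ]
pB [ 0.566  -0.0785  0.108 ]
pC [ 0.6291 -0.0509  0.108 ]
ring [ 0.6138 -0.1095  0.056 ]
[390.71356885 187.34022161] [375.53586109 170.49678736] [0.48609052 0.00173007 0.37386367]
```

View pics/w1c.png

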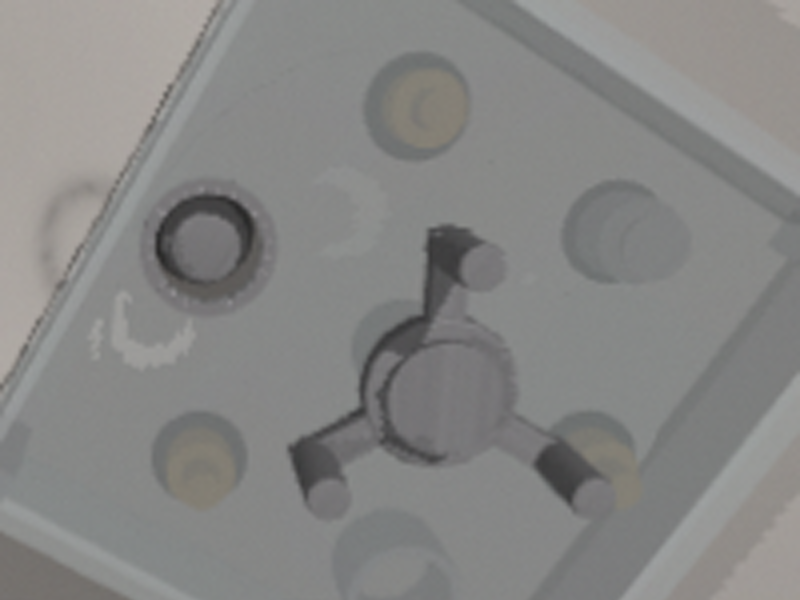

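```bash
python3 - <<'E'
from h import *
f=cam("wrist")
P={}
for n,p,z in (("hub",(392.5,188.5),.084),("op",(332,151.5),.064),("pA",(401.2,156.7),.108),("pB",(362,214),.108),("pC",(428.2,213.7),.108),("ring",(378,234),.056)): P[n]=at_z(f,p,z); print(n,P[n].round(4))
c=(P["pA"]+P["pB"]+P["pC"])/3; print("axis",c.round(4))
for n in P: d=P[n]-c; print(n,np.hypot(*d[:2]).round(4),np.degrees(np.arctan2(d[1],d[0])).round(1))
E
```

```text
hub [ 0.5955 -0.0413  0.084 ]
op [ 0.5201 -0.0349  0.064 ]
pA [ 0.5783 -0.0062  0.108 ]
pB [ 0.5712 -0.0749  0.108 ]
pC [ 0.6337 -0.046   0.108 ]
ring [ 0.619  -0.1056  0.056 ]
axis [ 0.5944 -0.0424  0.108 ]
hub 0.0015 45.0
op 0.0747 174.3
pA 0.0396 114.0
pB 0.0399 -125.5
pC 0.0395 -5.3
ring 0.0678 -68.8
```

The geometry is consistent: axis (0.5947, -0.042), post A at 114°, opening at 174°, joint in the 2nd click. Now I'll straddle post A.

```bash
python3 -m handwheel '[[[2.8,3.05,0],[0,0,-1.2],-0.2],[[2.75,3.05,0],[0,0,0],-0.2],[[0,0,0],[0,0,0],-0.2],[[0,0,-3],[0,0,0],-0.2],[[0,0,-3],[0,0,0],-0.2],[[0,0,-3],[0,0,0],-0.2],[[0,0,-3],[0,0,0],-0.2],[[0,0,-1.5],[0,0,0],-0.2],[[0,0,-1],[0,0,0],-0.2],[[0,0,0],[0,0,0],-0.2]]'
python3 - <<'E'
from h import *
st(); cam("wrist","w2"); 
A=np.array([.5947,-.042])
# arc plan: start 114.3, ccw +7.5/row
for s,e,n in ((114.3,204.3,12),(197,-5.7,27)):
  a=np.radians(np.linspace(s,e,n+1)); p=A+.04*np.c_[np.cos(a),np.sin(a)]
  print(np.c_[np.degrees(a[1:]),np.diff(p,axis=0)*100].round(2).tolist())
E
```

```text
t: 3.5
tcp_pos: [0.5754, -0.0107, 0.0858]
ee_rot: [0.548, 0.837, -0.0, -0.0]
contact_force: [-1.0, -0.4, -0.0]
width: 0.0343
finger_force: 0.0
t 3.5 tcp [ 0.5754 -0.0107  0.0858] yawX 113.6 tilt [-0.001  0.    -1.   ] q [-0.08  0.29  1.43  0.    1.42 -0.49] F [-1.  -0.4 -0. ] w 0.0343 ff 0.0
[[121.8, -0.46, -0.25], [129.3, -0.43, -0.3], [136.8, -0.38, -0.36], [144.3, -0.33, -0.4], [151.8, -0.28, -0.44], [159.3, -0.22, -0.48], [166.8, -0.15, -0.5], [174.3, -0.09, -0.52], [181.8, -0.02, -0.52], [189.3, 0.05, -0.52], [196.8, 0.12, -0.51], [204.3, 0.18, -0.49]]
[[189.49, -0.12, 0.51], [181.99, -0.05, 0.52], [174.48, 0.02, 0.52], [166.97, 0.08, 0.52], [159.46, 0.15, 0.5], [151.96, 0.22, 0.48], [144.45, 0.28, 0.45], [136.94, 0.33, 0.41], [129.43, 0.38, 0.36], [121.93, 0.43, 0.31], [114.42, 0.46, 0.25], [106.91, 0.49, 0.18], [99.4, 0.51, 0.12], [91.9, 0.52, 0.05], [84.39, 0.52, -0.02], [76.88, 0.52, -0.09], [69.37, 0.5, -0.15], [61.87, 0.48, -0.22], [54.36, 0.44, -0.28], [46.85, 0.4, -0.33], [39.34, 0.36, -0.38], [31.84, 0.3, -0.43], [24.33, 0.25, -0.46], [16.82, 0.18, -0.49], [9.31, 0.12, -0.51], [1.81, 0.05, -0.52], [-5.7, -0.02, -0.52]]
```

View pics/w2.png

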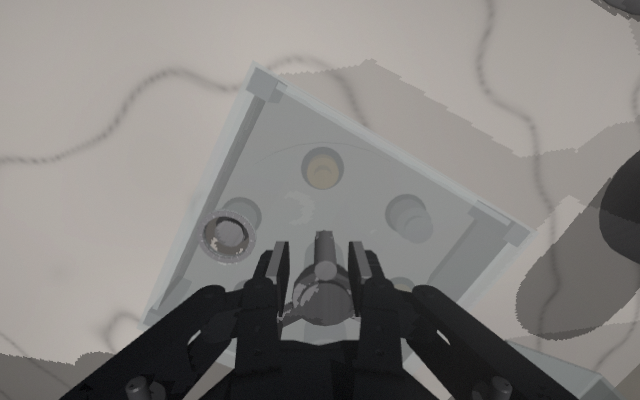

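Post A is centred between the pads at px (325,270). I'll narrow the jaws round it, correct the radius, then push anticlockwise slowly.

```bash
python3 -m handwheel '[[[0.3,0.5,0],[0,0,0.7],-0.58],[[0,0,0],[0,0,0],-0.58],[[-0.24,-0.12,0],[0,0,3.75],-0.58],[[-0.23,-0.13,0],[0,0,3.75],-0.58],[[-0.22,-0.14,0],[0,0,3.75],-0.58],[[-0.21,-0.16,0],[0,0,3.75],-0.58],[[0,0,0],[0,0,0],-0.58]]' 20
python3 - <<'E'
from h import *
s=st(); d=s["tcp_pos"][:2]-[.5947,-.042]; print(np.hypot(*d),np.degrees(np.arctan2(d[1],d[0])))
E
```

```text
t: 4.25
tcp_pos: [0.5705, -0.0103, 0.0873]
ee_rot: [0.427, 0.904, 0.001, 0.001]
contact_force: [2.4, 2.3, 0.1]
width: 0.018
finger_force: 1.7
t 4.25 tcp [ 0.5705 -0.0103  0.0873] yawX 129.4 tilt [ 0.003  0.001 -1.   ] q [-0.08  0.27  1.45  0.    1.42 -0.77] F [2.4 2.3 0.1] w 0.018 ff 1.7
0.03983441419028578 127.38347568286414
```

```bash
cat > a.py <<'E'
from h import *
s=st(); d=s["tcp_pos"][:2]-[.5947,-.042]; a=np.arctan2(d[1],d[0]); t=np.array([-np.sin(a),np.cos(a)]); F=s["contact_force"][:2]
print("r",np.hypot(*d).round(4),"ang",np.degrees(a).round(1),"Ft",(F@t).round(1),"Fr",(F@d/np.hypot(*d)).round(1))
E
python3 -m handwheel '[[[-0.2,-0.18,0],[0,0,3.75],-0.58],[[-0.19,-0.18,0],[0,0,3.75],-0.58],[[-0.17,-0.2,0],[0,0,3.75],-0.58],[[-0.16,-0.2,0],[0,0,3.75],-0.58],[[0,0,0],[0,0,0],-0.58]]' ; python3 a.py
python3 -m handwheel '[[[-0.15,-0.22,0],[0,0,3.75],-0.58],[[-0.14,-0.22,0],[0,0,3.75],-0.58],[[-0.11,-0.24,0],[0,0,3.75],-0.58],[[-0.11,-0.24,0],[0,0,3.75],-0.58],[[0,0,0],[0,0,0],-0.58]]' ; python3 a.py
```

```text
t: 4.75
tcp_pos: [0.5631, -0.0175, 0.0873]
ee_rot: [0.306, 0.952, 0.001, 0.001]
contact_force: [0.8, 4.3, 1.5]
width: 0.0177
finger_force: 2.2
t 4.75 tcp [ 0.5631 -0.0175  0.0873] yawX 144.3 tilt [ 0.002  0.002 -1.   ] q [-0.1   0.25  1.47  0.    1.42 -1.05] F [0.8 4.3 1.5] w 0.0177 ff 2.2
r 0.04 ang 142.1 Ft -3.9 Fr 2.1
t: 5.25
tcp_pos: [0.5574, -0.0288, 0.0868]
ee_rot: [0.18, 0.984, -0.001, 0.0]
contact_force: [-0.4, -6.1, 0.6]
width: 0.0177
finger_force: 2.5
t 5.25 tcp [ 0.5574 -0.0288  0.0868] yawX 159.2 tilt [-0.    -0.002 -1.   ] q [-0.12  0.24  1.49 -0.    1.41 -1.32] F [-0.4 -6.1  0.6] w 0.0177 ff 2.5
r 0.0395 ang 160.5 Ft 5.9 Fr -1.7
```

```bash

python3 -m handwheel '[[[-0.08,-0.25,0],[0,0,3.75],-0.58],[[-0.07,-0.25,0],[0,0,3.75],-0.58],[[-0.05,-0.26,0],[0,0,3.75],-0.58],[[-0.04,-0.26,0],[0,0,3.75],-0.58],[[0,0,0],[0,0,0],-0.58]]' ; python3 a.py
python3 -m handwheel '[[[-0.01,-0.13,0],[0,0,1.9],-0.58],[[-0.01,-0.13,0],[0,0,1.9],-0.58],[[-0.0,-0.13,0],[0,0,1.9],-0.58],[[0,-0.13,0],[0,0,1.9],-0.58],[[0,0,0],[0,0,0],-0.58]]' ; python3 a.py
```

```text
t: 5.75
tcp_pos: [0.5552, -0.038, 0.0866]
ee_rot: [0.051, 0.999, 0.0, 0.0]
contact_force: [-0.3, 0.0, -0.9]
width: 0.0181
finger_force: 0.0
t 5.75 tcp [ 0.5552 -0.038   0.0866] yawX 174.2 tilt [ 0.  0. -1.] q [-0.13  0.23  1.49  0.    1.41 -1.6 ] F [-0.3  0.  -0.9] w 0.0181 ff 0.0
r 0.0397 ang 174.2 Ft -0.0 Fr 0.3
t: 6.25
tcp_pos: [0.555, -0.0428, 0.0865]
ee_rot: [-0.015, 1.0, 0.0, 0.0]
contact_force: [0.0, 0.2, 0.8]
width: 0.0178
finger_force: 0.3
t 6.25 tcp [ 0.555  -0.0428  0.0865] yawX -178.2 tilt [ 0.  0. -1.] q [-0.14  0.23  1.49  0.    1.41 -1.75] F [0.  0.2 0.8] w 0.0178 ff 0.3
r 0.0397 ang -178.8 Ft -0.2 Fr -0.0
```

```bash

python3 -m handwheel '[[[0.01,-0.13,0],[0,0,1.9],-0.58],[[0.01,-0.13,0],[0,0,1.9],-0.58],[[0,0,0],[0,0,0],-0.58]]' ; python3 a.py
python3 -m handwheel '[[[0.02,-0.13,0],[0,0,1.9],-0.58],[[0.02,-0.13,0],[0,0,1.9],-0.58],[[0,0,0],[0,0,0],-0.58]]' ; python3 a.py
```

```text
t: 6.55
tcp_pos: [0.5551, -0.0451, 0.0865]
ee_rot: [-0.049, 0.999, 0.0, 0.0]
contact_force: [-0.6, 2.7, 0.6]
width: 0.0183
finger_force: 1.4
t 6.55 tcp [ 0.5551 -0.0451  0.0865] yawX -174.4 tilt [-0.     0.001 -1.   ] q [-0.15  0.24  1.49  0.    1.41 -1.82] F [-0.6  2.7  0.6] w 0.0183 ff 1.4
r 0.0397 ang -175.5 Ft -2.8 Fr 0.4
t: 6.85
tcp_pos: [0.5554, -0.0475, 0.0865]
ee_rot: [-0.082, 0.997, 0.001, -0.0]
contact_force: [-1.4, 5.6, 2.3]
width: 0.0182
finger_force: 2.4
t 6.85 tcp [ 0.5554 -0.0475  0.0865] yawX -170.6 tilt [-0.     0.001 -1.   ] q [-0.15  0.24  1.49  0.    1.41 -1.89] F [-1.4  5.6  2.3] w 0.0182 ff 2.4
r 0.0397 ang -172.0 Ft -5.7 Fr 0.6
```

```bash

for i in 1 2 3; do :; done
python3 -m handwheel '[[[0.02,-0.13,0],[0,0,1.5],-0.58],[[0,0,0],[0,0,0],-0.58]]' ; python3 a.py
python3 -m handwheel '[[[0.02,-0.13,0],[0,0,1.5],-0.58],[[0,0,0],[0,0,0],-0.58]]' ; python3 a.py
```

```text
t: 7.05
tcp_pos: [0.5555, -0.0489, 0.0864]
ee_rot: [-0.095, 0.995, 0.001, -0.0]
contact_force: [-1.8, 5.0, 3.2]
width: 0.0184
finger_force: 2.4
t 7.05 tcp [ 0.5555 -0.0489  0.0864] yawX -169.0 tilt [-0.001  0.001 -1.   ] q [-0.15  0.24  1.49  0.    1.41 -1.92] F [-1.8  5.   3.2] w 0.0184 ff 2.4
r 0.0398 ang -170.0 Ft -5.2 Fr 0.9
t: 7.25
tcp_pos: [0.5557, -0.0501, 0.0864]
ee_rot: [-0.108, 0.994, 0.001, -0.0]
contact_force: [-1.6, 4.8, 1.7]
width: 0.0181
finger_force: 2.6
t 7.25 tcp [ 0.5557 -0.0501  0.0864] yawX -167.5 tilt [-0.001  0.001 -1.   ] q [-0.16  0.24  1.49  0.    1.41 -1.95] F [-1.6  4.8  1.7] w 0.0181 ff 2.6
r 0.0398 ang -168.3 Ft -5.1 Fr 0.6
```

```bash

python3 -m handwheel '[[[0.03,-0.12,0],[0,0,1],-0.58],[[0,0,0],[0,0,0],-0.58]]' ; python3 a.py
python3 -m handwheel '[[[0.03,-0.12,0],[0,0,1],-0.58],[[0,0,0],[0,0,0],-0.58]]' ; python3 a.py
python3 -m handwheel '[[[0.03,-0.12,0],[0,0,1],-0.58],[[0,0,0],[0,0,0],-0.58]]' ; python3 a.py
```

```text
t: 7.45
tcp_pos: [0.5558, -0.0513, 0.0864]
ee_rot: [-0.117, 0.993, 0.001, -0.0]
contact_force: [-2.6, 5.6, 3.3]
width: 0.0181
finger_force: 2.9
t 7.45 tcp [ 0.5558 -0.0513  0.0864] yawX -166.6 tilt [-0.001  0.001 -1.   ] q [-0.16  0.24  1.49  0.    1.42 -1.96] F [-2.6  5.6  3.3] w 0.0181 ff 2.9
r 0.0399 ang -166.6 Ft -6.1 Fr 1.3
t: 7.65
tcp_pos: [0.556, -0.0524, 0.0864]
ee_rot: [-0.126, 0.992, 0.001, -0.001]
contact_force: [-3.2, 5.1, 3.0]
width: 0.0181
finger_force: 3.0
t 7.65 tcp [ 0.556  -0.0524  0.0864] yawX -165.6 tilt [-0.001  0.001 -1.   ] q [-0.16  0.24  1.49  0.    1.42 -1.98] F [-3.2  5.1  3. ] w 0.0181 ff 3.0
r 0.0401 ang -164.9 Ft -5.8 Fr 1.8
t: 7.85
tcp_pos: [0.5562, -0.0535, 0.0864]
ee_rot: [-0.134, 0.991, 0.001, -0.001]
contact_force: [-4.1, 6.2, 3.8]
width: 0.0179
finger_force: 3.3
t 7.85 tcp [ 0.5562 -0.0535  0.0864] yawX -164.6 tilt [-0.002  0.002 -1.   ] q [-0.16  0.24  1.49  0.    1.42 -2.  ] F [-4.1  6.2  3.8] w 0.0179 ff 3.3
r 0.0402 ang -163.4 Ft -7.1 Fr 2.2
```

```bash

python3 -m handwheel '[[[0.05,-0.11,0],[0,0,1.5],-0.58],[[0,0,0],[0,0,0],-0.58]]' ; python3 a.py
python3 -m handwheel '[[[0.05,-0.11,0],[0,0,1.5],-0.58],[[0,0,0],[0,0,0],-0.58]]' ; python3 a.py
```

```text
t: 8.05
tcp_pos: [0.5565, -0.0536, 0.0864]
ee_rot: [-0.148, 0.989, 0.002, -0.001]
contact_force: [-6.3, 10.0, 4.5]
width: 0.0183
finger_force: 5.8
t 8.05 tcp [ 0.5565 -0.0536  0.0864] yawX -163.0 tilt [-0.003  0.004 -1.   ] q [-0.16  0.24  1.48  0.    1.42 -2.03] F [-6.3 10.   4.5] w 0.0183 ff 5.8
r 0.0399 ang -163.2 Ft -11.4 Fr 3.1
t: 8.25
tcp_pos: [0.5567, -0.0535, 0.0863]
ee_rot: [-0.161, 0.987, 0.003, -0.001]
contact_force: [-6.9, 15.3, 6.6]
width: 0.0181
finger_force: 8.2
t 8.25 tcp [ 0.5567 -0.0535  0.0863] yawX -161.5 tilt [-0.003  0.006 -1.   ] q [-0.16  0.24  1.48  0.    1.42 -2.06] F [-6.9 15.3  6.6] w 0.0181 ff 8.2
r 0.0397 ang -163.1 Ft -16.6 Fr 2.2
```

The stop is found: force is rising with no further motion. I'll ease to about 12 N and hold.

```bash

python3 -m handwheel '[[[-0.03,0.09,0],[0,0,0],-0.58],[[0,0,0],[0,0,0],-0.58],[[0,0,0],[0,0,0],-0.58]]' ; python3 a.py
```

```text
t: 8.55
tcp_pos: [0.5567, -0.0535, 0.0864]
ee_rot: [-0.16, 0.987, 0.002, -0.001]
contact_force: [-5.5, 11.3, 5.5]
width: 0.018
finger_force: 6.2
t 8.55 tcp [ 0.5567 -0.0535  0.0864] yawX -161.5 tilt [-0.002  0.004 -1.   ] q [-0.16  0.24  1.48  0.    1.42 -2.06] F [-5.5 11.3  5.5] w 0.018 ff 6.2
r 0.0397 ang -163.2 Ft -12.4 Fr 2.0
```

```bash

python3 -m handwheel '[[[0,0,0],[0,0,0],-0.58],[[0,0,0],[0,0,0],-0.58],[[0,0,0],[0,0,0],-0.58],[[0,0,0],[0,0,0],-0.58],[[0,0,0],[0,0,0],-0.58]]' ; python3 a.py
```

```text
t: 9.05
tcp_pos: [0.5567, -0.0535, 0.0864]
ee_rot: [-0.16, 0.987, 0.002, -0.001]
contact_force: [-5.9, 10.4, 5.9]
width: 0.0183
finger_force: 6.2
t 9.05 tcp [ 0.5567 -0.0535  0.0864] yawX -161.5 tilt [-0.002  0.004 -1.   ] q [-0.16  0.24  1.48  0.    1.42 -2.06] F [-5.9 10.4  5.9] w 0.0183 ff 6.2
r 0.0397 ang -163.2 Ft -11.7 Fr 2.6
```

```bash

python3 -m handwheel '[[[0,0,0],[0,0,0],0.6],[[0,0,0],[0,0,0],0.6],[[0,0,0],[0,0,0],0.6],[[0,0,0],[0,0,0],0.6],[[0,0,0],[0,0,0],0.6],[[0,0,0],[0,0,0],0.6],[[0,0,0],[0,0,0],0.6],[[0,0,0],[0,0,0],0.6],[[-0.1,0.5,0],[0,0,-8],0.6],[[-0.05,0.5,0],[0,0,-8],0.6],[[0,0.5,0],[0,0,-8],0.6],[[0,0,0],[0,0,0],0.6]]' ; python3 a.py; python3 -c "
from h import *
f=cam('wrist','w3')"
```

```text
t: 10.25
tcp_pos: [0.556, -0.0403, 0.0864]
ee_rot: [0.048, 0.999, 0.0, 0.0]
contact_force: [0.2, -0.4, 0.3]
width: 0.0683
finger_force: 0.0
t 10.25 tcp [ 0.556  -0.0403  0.0864] yawX 174.5 tilt [ 0.  0. -1.] q [-0.14  0.24  1.49  0.    1.41 -1.61] F [ 0.2 -0.4  0.3] w 0.0683 ff 0.0
r 0.0388 ang 177.5 Ft 0.4 Fr -0.2
```

View pics/w3.png

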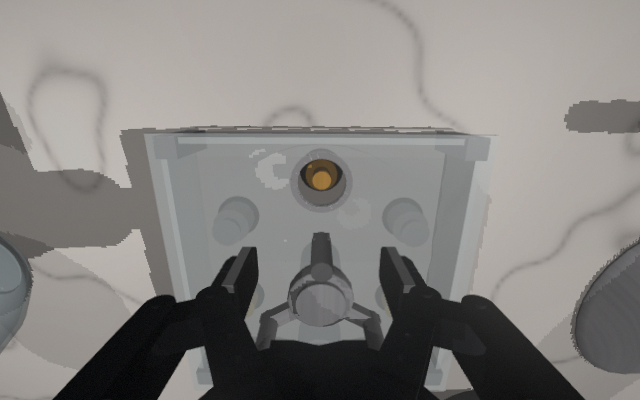

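Post A sits at px (322,270) in line with the opening, so the carousel is back in its first click. I'll close the jaws round it again and turn clockwise for click 1.

```bash

python3 -m handwheel '[[[-0.1,0.22,0],[0,0,0],-0.58],[[0,0,0],[0,0,0],-0.58],[[0,0,0],[0,0,0],-0.58],[[0,0,0],[0,0,0],-0.58],[[0.03,0.26,0],[0,0,-3.75],-0.58],[[0.05,0.26,0],[0,0,-3.75],-0.58],[[0.07,0.25,0],[0,0,-3.75],-0.58],[[0.09,0.25,0],[0,0,-3.75],-0.58],[[0.1,0.24,0],[0,0,-3.75],-0.58],[[0.12,0.24,0],[0,0,-3.75],-0.58],[[0.13,0.23,0],[0,0,-3.75],-0.58],[[0,0,0],[0,0,0],-0.58]]' ; python3 a.py
python3 -m handwheel '[[[0.15,0.22,0],[0,0,-3.75],-0.58],[[0.16,0.21,0],[0,0,-3.75],-0.58],[[0.17,0.2,0],[0,0,-3.75],-0.58],[[0.19,0.19,0],[0,0,-3.75],-0.58],[[0,0,0],[0,0,0],-0.58]]' ; python3 a.py
```

```text
t: 11.5
tcp_pos: [0.5606, -0.0221, 0.0863]
ee_rot: [0.274, 0.962, -0.001, -0.0]
contact_force: [-2.0, -3.6, 0.6]
width: 0.0181
finger_force: 2.3
t 11.5 tcp [ 0.5606 -0.0221  0.0863] yawX 148.2 tilt [-0.001 -0.001 -1.   ] q [-0.1   0.25  1.48 -0.    1.42 -1.12] F [-2.  -3.6  0.6] w 0.0181 ff 2.3
r 0.0395 ang 149.7 Ft 4.1 Fr -0.1
t: 12.0
tcp_pos: [0.5685, -0.0123, 0.0865]
ee_rot: [0.396, 0.918, 0.001, 0.001]
contact_force: [4.5, 1.8, -2.3]
width: 0.0178
finger_force: 2.4
t 12.0 tcp [ 0.5685 -0.0123  0.0865] yawX 133.4 tilt [ 0.003  0.001 -1.   ] q [-0.09  0.26  1.46  0.    1.42 -0.84] F [ 4.5  1.8 -2.3] w 0.0178 ff 2.4
r 0.0396 ang 131.4 Ft -4.5 Fr -1.7
```

```bash

python3 -m handwheel '[[[0.2,0.17,0],[0,0,-3.75],-0.58],[[0.21,0.16,0],[0,0,-3.75],-0.58],[[0.22,0.15,0],[0,0,-3.75],-0.58],[[0.23,0.13,0],[0,0,-3.75],-0.58],[[0.23,0.12,0],[0,0,-3.75],-0.58],[[0,0,0],[0,0,0],-0.58]]' ; python3 a.py
python3 -m handwheel '[[[0.24,0.1,0],[0,0,-3.75],-0.58],[[0.25,0.08,0],[0,0,-3.75],-0.58],[[0.25,0.07,0],[0,0,-3.75],-0.58],[[0.26,0.05,0],[0,0,-3.75],-0.58],[[0.26,0.03,0],[0,0,-3.75],-0.58],[[0.26,0.02,0],[0,0,-3.75],-0.58],[[0,0,0],[0,0,0],-0.58]]' ; python3 a.py
```

```text
t: 12.6
tcp_pos: [0.5785, -0.0056, 0.0863]
ee_rot: [0.54, 0.842, 0.0, -0.0]
contact_force: [0.5, 0.3, 0.2]
width: 0.0181
finger_force: 0.0
t 12.6 tcp [ 0.5785 -0.0056  0.0863] yawX 114.7 tilt [ 0.  0. -1.] q [-0.07  0.29  1.42  0.    1.42 -0.5 ] F [0.5 0.3 0.2] w 0.0181 ff 0.0
r 0.0398 ang 113.9 Ft -0.6 Fr 0.1
t: 13.3
tcp_pos: [0.5929, -0.0027, 0.0862]
ee_rot: [0.694, 0.72, -0.001, -0.001]
contact_force: [-5.0, -1.3, 3.0]
width: 0.0183
finger_force: 2.3
t 13.3 tcp [ 0.5929 -0.0027  0.0862] yawX 92.2 tilt [-0.002 -0.001 -1.   ] q [-0.07  0.33  1.38 -0.    1.44 -0.1 ] F [-5.  -1.3  3. ] w 0.0183 ff 2.3
r 0.0394 ang 92.6 Ft 5.1 Fr -1.1
```

```bash

python3 -m handwheel '[[[0.26,0.02,0],[0,0,-3.75],-0.58],[[0.26,0,0],[0,0,-3.75],-0.58],[[0.26,-0.02,0],[0,0,-3.75],-0.58],[[0.26,-0.05,0],[0,0,-3.75],-0.58],[[0.25,-0.06,0],[0,0,-3.75],-0.58],[[0,0,0],[0,0,0],-0.58]]' ; python3 a.py
python3 -m handwheel '[[[0.25,-0.08,0],[0,0,-3.75],-0.58],[[0.24,-0.1,0],[0,0,-3.75],-0.58],[[0.24,-0.11,0],[0,0,-3.75],-0.58],[[0.23,-0.13,0],[0,0,-3.75],-0.58],[[0.22,-0.14,0],[0,0,-3.75],-0.58],[[0,0,0],[0,0,0],-0.58]]' ; python3 a.py
```

```text
t: 13.9
tcp_pos: [0.6075, -0.0038, 0.0865]
ee_rot: [0.802, 0.598, 0.001, 0.001]
contact_force: [4.9, -2.6, -2.1]
width: 0.0178
finger_force: 2.6
t 13.9 tcp [ 0.6075 -0.0038  0.0865] yawX 73.4 tilt [ 0.003 -0.001 -1.   ] q [-0.07  0.37  1.33 -0.    1.44  0.22] F [ 4.9 -2.6 -2.1] w 0.0178 ff 2.6
r 0.0403 ang 71.5 Ft -5.4 Fr -0.9
t: 14.5
tcp_pos: [0.6184, -0.009, 0.0863]
ee_rot: [0.888, 0.46, 0.0, -0.0]
contact_force: [0.2, -1.2, -0.4]
width: 0.0176
finger_force: 0.0
t 14.5 tcp [ 0.6184 -0.009   0.0863] yawX 54.7 tilt [ 0.  0. -1.] q [-0.07  0.4   1.29  0.    1.45  0.54] F [ 0.2 -1.2 -0.4] w 0.0176 ff 0.0
r 0.0407 ang 54.4 Ft -0.8 Fr -0.8
```

```bash

python3 -m handwheel '[[[0.19,-0.18,0],[0,0,-3.75],-0.58],[[0.18,-0.19,0],[0,0,-3.75],-0.58],[[0.18,-0.19,0],[0,0,-3.75],-0.58],[[0.17,-0.2,0],[0,0,-3.75],-0.58],[[0.16,-0.21,0],[0,0,-3.75],-0.58],[[0.15,-0.22,0],[0,0,-3.75],-0.58],[[0.13,-0.23,0],[0,0,-3.75],-0.58],[[0,0,0],[0,0,0],-0.58]]' ; python3 a.py
python3 -m handwheel '[[[0.11,-0.24,0],[0,0,-3.75],-0.58],[[0.1,-0.24,0],[0,0,-3.75],-0.58],[[0.08,-0.25,0],[0,0,-3.75],-0.58],[[0.07,-0.25,0],[0,0,-3.75],-0.58],[[0,0,0],[0,0,0],-0.58]]' ; python3 a.py
```

```text
t: 15.3
tcp_pos: [0.6295, -0.022, 0.0862]
ee_rot: [0.969, 0.246, -0.0, -0.001]
contact_force: [-2.7, 4.5, 2.1]
width: 0.0178
finger_force: 2.5
t 15.3 tcp [ 0.6295 -0.022   0.0862] yawX 28.5 tilt [-0.001  0.002 -1.   ] q [-0.09  0.43  1.25  0.    1.46  0.98] F [-2.7  4.5  2.1] w 0.0178 ff 2.5
r 0.0401 ang 29.8 Ft 5.3 Fr -0.1
t: 15.8
tcp_pos: [0.6336, -0.0338, 0.0864]
ee_rot: [0.993, 0.117, 0.0, 0.001]
contact_force: [-0.1, -4.9, -0.7]
width: 0.0182
finger_force: 1.5
t 15.8 tcp [ 0.6336 -0.0338  0.0864] yawX 13.5 tilt [ 0.    -0.002 -1.   ] q [-0.11  0.44  1.23 -0.    1.46  1.23] F [-0.1 -4.9 -0.7] w 0.0182 ff 1.5
r 0.0397 ang 11.9 Ft -4.8 Fr -1.1
```

```bash

python3 -m handwheel '[[[0.05,-0.25,0],[0,0,-3.75],-0.58],[[0.04,-0.25,0],[0,0,-3.75],-0.58],[[0.02,-0.26,0],[0,0,-3.75],-0.58],[[0,-0.26,0],[0,0,-3.75],-0.58],[[-0.02,-0.26,0],[0,0,-3.75],-0.58],[[0,0,0],[0,0,0],-0.58]]' ; python3 a.py
```

```text
t: 16.4
tcp_pos: [0.6344, -0.046, 0.0863]
ee_rot: [0.999, -0.046, 0.0, 0.0]
contact_force: [0.4, -0.1, -0.1]
width: 0.0181
finger_force: 0.0
t 16.4 tcp [ 0.6344 -0.046   0.0863] yawX -5.3 tilt [ 0. -0. -1.] q [-0.13  0.45  1.23 -0.    1.47  1.53] F [ 0.4 -0.1 -0.1] w 0.0181 ff 0.0
r 0.0399 ang -5.8 Ft -0.1 Fr 0.4
```

Three clicks are done and the post is free at -5.8°. I'll open, rise and check.

```bash

python3 -m handwheel '[[[0,0,0],[0,0,0],-0.2],[[0,0,0],[0,0,0],-0.1],[[0,0,3],[0,0,0],0.2],[[0,0,4],[0,0,0],0.2],[[-2,0,4],[0,0,0],0.2],[[-3,0,3],[0,0,0],0.2],[[0,0,0],[0,0,0],0.2]]' ; python3 -c "
from h import *
st();f=cam('wrist','w4'); nets('wrist','hub','post','pocket','opening'); f=cam('top'); nets('top','kadai_lid','weight_mid','gasket','opening')
f=cam('scene'); nets('scene','kadai_lid','weight_mid','opening')"
```

```text
t: 17.1
tcp_pos: [0.5845, -0.0458, 0.2332]
ee_rot: [0.999, -0.047, 0.005, 0.001]
contact_force: [-0.8, -0.1, -0.0]
width: 0.0517
finger_force: 0.0
t 17.1 tcp [ 0.5845 -0.0458  0.2332] yawX -5.3 tilt [ 0.01  -0.002 -1.   ] q [-0.14  0.22  1.22 -0.    1.7   1.52] F [-0.8 -0.1 -0. ] w 0.0517 ff 0.0
wrist hub [(0.68, [0.593, -0.0402, 0.0822])]
wrist post [(0.71, [0.5697, -0.078, 0.1088])]
wrist pocket [(0.66, [0.518, -0.0341, 0.0268])]
wrist opening [(0.67, [0.5188, -0.0343, 0.0631])]
top kadai_lid [(0.83, [0.7036, 0.3128, -0.0007])]
top weight_mid [(0.61, [0.4204, 0.3171, 0.0353]), (0.53, [0.5038, 0.2472, 0.0378]), (0.5, [0.5374, 0.3303, 0.0376]), (0.31, [0.5196, -0.0306, 0.0658])]
top gasket [(0.78, [0.4604, 0.4481, 0.005])]
top opening [(0.91, [0.5221, -0.0351, 0.0639])]
scene kadai_lid [(0.81, [0.7011, 0.3167, 0.0049]), (0.23, [0.5928, -0.0464, 0.0046])]
scene weight_mid [(0.72, [0.4183, 0.3154, 0.0375]), (0.69, [0.5021, 0.245, 0.0386]), (0.62, [0.5429, 0.3309, 0.035])]
scene opening [(0.87, [0.5207, -0.0343, 0.062])]
```

View pics/w4.png

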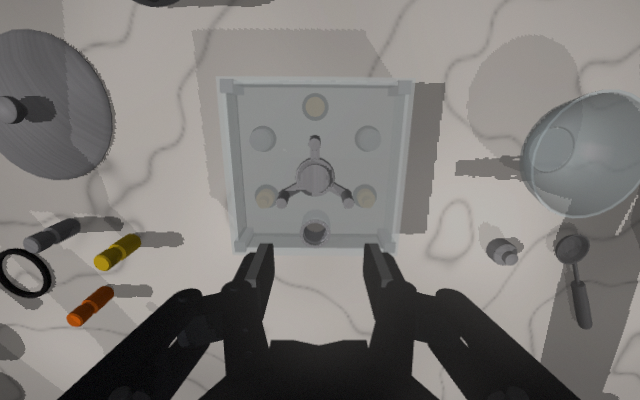

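The pocket lies empty under the opening at px (315,233), and the network agrees on both points. Off to the grey weight.

```bash

python3 -m handwheel '[[[-0.6,3.8,-0.3],[0,0,0],0.2],[[-0.6,3.8,-0.3],[0,0,0],0.2],[[-0.6,3.8,-0.3],[0,0,0],0.2],[[-0.6,3.8,-0.3],[0,0,0],0.2],[[-0.6,3.8,-0.3],[0,0,0],0.2],[[-0.6,3.8,-0.3],[0,0,0],0.2],[[-0.6,3.8,-0.3],[0,0,0],0.2],[[-0.6,3.8,-0.3],[0,0,0],0.2],[[-0.6,3.8,-0.3],[0,0,0],0.2],[[-0.6,3.4,-0.3],[0,0,0],0.2],[[0,0,0],[0,0,0],0.2]]' ; python3 -c "
from h import *
st();f=cam('wrist','w5'); nets('wrist','weight_mid'); print(px_of(f,np.array([.541,.33,.07])))"
```

```text
t: 18.9
tcp_pos: [0.5228, 0.334, 0.1954]
ee_rot: [0.999, -0.045, -0.001, -0.0]
contact_force: [0.0, -0.3, 0.6]
width: 0.0513
finger_force: 0.0
t 18.9 tcp [0.5228 0.334  0.1954] yawX -5.2 tilt [-0.001  0.    -1.   ] q [0.51 0.34 1.15 0.   1.66 2.17] F [ 0.  -0.3  0.6] w 0.0513 ff 0.0
wrist weight_mid [(0.79, [0.5033, 0.2456, 0.0334]), (0.76, [0.4195, 0.3165, 0.0335]), (0.74, [0.5351, 0.328, 0.0374])]
[320.51224504 174.14396034]
```

View pics/w5.png

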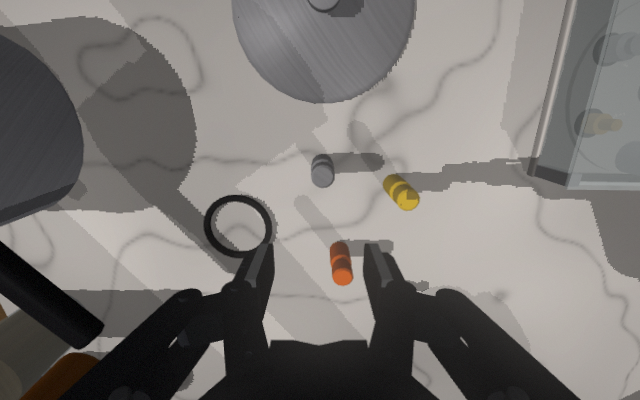

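```bash
python3 -c "
from h import *
f=cam('wrist'); a=f['image']
for p in ((323,176),(323,178),(321,178)): print(at_z(f,p,.07).round(4))
g=cv2.cvtColor(a,cv2.COLOR_RGB2GRAY); print(g[150:196:2,300:346:2])"
```

```text
[0.5402 0.3243 0.07  ]
[0.5382 0.3244 0.07  ]
[0.5383 0.3264 0.07  ]
[[152 149 149 149 152 152 153 154 158 158 159 175 179 178 179 179 177 178
  174 172 171 166 159]
 [137 137 139 139 143 146 146 148 151 153 154 161 176 176 177 176 175 175
  174 171 168 162 157]
 [142 143 145 144 144 141 139 140 143 138 144 143 159 161 162 160 160 160
  148 111 109 104 104]
 [154 153 155 152 151 146 140 122  81  64  66  65  84 108 112 111 113 112
  111 109 106 103 101]
 [177 157 157 158 155 153 103  76  71  67  66  66  65  75 109 110 110 110
  107 106 103 101 101]
 [180 166 160 162 160 111  81  77  79  86  81  75  68  65  85 105 106 106
  104 102 101 103 106]
 [180 180 177 161 156  87  93 119 116 102  99  99  89  68  68 104 102 102
  101 100 101 107 108]
 [183 182 182 177 152  97 121  96  72  67  68  65  71  77  72  93 102 102
  102 104 107 109 110]
 [182 182 181 181 134 127  95  77  79  81  77  75  69  66  75  85 102 102
  104 106 109 112 115]
 [182 183 182 181 130  97  92 107 115 110 104  98  93  71  67  79 105 106
  109 112 112 113 115]
 [182 184 183 183 131  97 122 119 120 122 120 118 105  88  76
[... 500 characters left out ...]
179 180 179 181 181]
 [182 182 182 182 172 122 119 119 119 118 117 118 120 123 104 132 179 180
  179 181 181 182 182]
 [182 183 181 181 177 130 120 119 120 117 116 116 118 117  87 180 179 178
  181 181 182 183 183]
 [183 183 181 181 179 174 123 116 118 119 121 118 108 101 152 179 181 182
  182 182 182 184 183]
 [182 182 181 180 180 177 174 149 118 111 109 106 128 179 179 181 181 182
  183 184 184 184 183]
 [181 180 180 180 178 176 175 176 176 176 179 179 180 180 179 182 182 184
  185 184 183 184 184]
 [180 180 180 178 178 179 176 177 178 178 179 180 181 181 182 184 183 184
  183 183 183 183 183]
 [180 180 179 178 178 179 178 178 178 180 181 181 181 182 182 184 185 183
  183 184 183 184 185]]
```

```bash

python3 -m handwheel '[[[1.6,-0.55,-1],[0,0,0],0.2],[[0,0,-3],[0,0,0],0.2],[[0,0,-3],[0,0,0],0.2],[[0,0,-3],[0,0,0],0.2],[[0,0,-2],[0,0,0],0.2],[[0,0,0],[0,0,0],0.2]]' ; python3 -c "
from h import *
st();f=cam('wrist','w6'); g=cv2.cvtColor(f['image'],cv2.COLOR_RGB2GRAY); print(px_of(f,np.array([.539,.3285,.07]))); print(g[210:330:5,290:350:3])"
```

```text
t: 19.65
tcp_pos: [0.5393, 0.3224, 0.0728]
ee_rot: [0.999, -0.049, -0.003, 0.002]
contact_force: [-0.3, -0.3, -0.9]
width: 0.0511
finger_force: 0.0
t 19.65 tcp [0.5393 0.3224 0.0728] yawX -5.6 tilt [-0.006 -0.003 -1.   ] q [ 0.48  0.44  1.26 -0.    1.44  2.15] F [-0.3 -0.3 -0.9] w 0.0511 ff 0.0
[307.9546907  253.81646782]
[[172 165 121  84  80  74  67  66  67  68  67  65  84 104 104 103 103 104
  110 111]
 [186 186  91  83  79  72  73  69  67  67  67  65  68 103 107 108 108 112
  114 116]
 [187 174  90 125 122 118 111 102  97  79  82  67  66 109 112 111 115 115
  117 118]
 [186 125 131 118  75  71  66  65  66  66  76  86  76 136 136 138 140 140
  152 183]
 [186 129  87  66  66  66  66  66  67  65  66  65  86 177 178 180 182 183
  183 184]
 [185  90  64  66  67  69  69  68  68  67  65  65  66 181 182 183 183 184
  185 185]
 [180  63  73  78  79  80  80  76  79  79  78  66  63 183 185 185 185 186
  185 186]
 [148  75  78  79  77  79  79  80  79  80  77  74  68 184 184 186 186 186
  187 186]
 [ 70  75  78  78  79  80  78  78  81  81  82  79  74 187 186 186 186 187
  186 187]
 [ 72  78  
[... 564 characters left out ...]
 187 186
  186 186]
 [184 166 165 165 166 166 165 165 166 165 165 167 184 184 184 183 182 183
  180 178]
 [180 178 170 157 156 156 158 157 156 154 155 155 153 170 170 167 167 163
  165 163]
 [156 153 156 153 145 148 148 149 150 152 152 155 156 158 176 178 179 180
  180 180]
 [177 178 181 182 179 163 164 163 166 165 167 165 164 165 165 166 186 185
  185 184]
 [185 184 184 186 184 184 166 166 167 167 167 166 166 166 168 165 166 174
  186 186]
 [185 186 184 185 186 186 185 183 166 165 167 166 165 167 167 109 106 102
  102 119]
 [183 183 184 184 184 185 186 187 184 180 164 164 165  79  73  70  65  61
   62  91]
 [185 184 183 184 184 185 185 183 184 184 185 165  81  79  72  67  64  63
   60  61]]
```

View pics/w6.png

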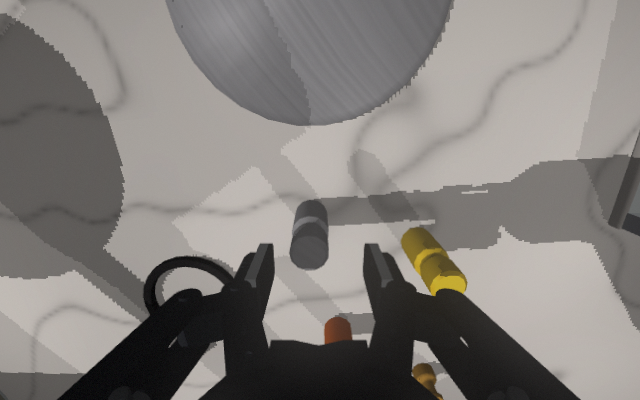

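The head top is centred at px (309,252), so the weight is at (0.5395, 0.328). I'll correct y, descend and grip.

```bash

python3 -m handwheel '[[[0,0.6,0],[0,0,0],0.2],[[0,0,-1.2],[0,0,0],0.2],[[0,0,-1.2],[0,0,0],0.2],[[0,0,0],[0,0,0],0.2]]' ; python3 -c "
from h import *
st()"
```

```text
t: 20.1
tcp_pos: [0.5393, 0.3302, 0.0497]
ee_rot: [0.999, -0.048, -0.002, 0.001]
contact_force: [-0.5, 0.3, -0.1]
width: 0.0514
finger_force: 0.0
t 20.1 tcp [0.5393 0.3302 0.0497] yawX -5.4 tilt [-0.004 -0.002 -1.   ] q [ 0.49  0.48  1.27 -0.    1.4   2.16] F [-0.5  0.3 -0.1] w 0.0514 ff 0.0
```

```bash

python3 -m handwheel '[[[0,-0.2,-0.1],[0,0,0],-0.1],[[0,0,0],[0,0,0],-0.6],[[0,0,0],[0,0,0],-0.6],[[0,0,0],[0,0,0],-0.6],[[0,0,0],[0,0,0],-0.6],[[0,0,0],[0,0,0],-0.6]]' 40 ; python3 -c "
from h import *
st()"
```

```text
t: 20.7
tcp_pos: [0.5407, 0.3288, 0.0517]
ee_rot: [0.999, -0.048, 0.0, -0.0]
contact_force: [0.7, -0.8, 1.6]
width: 0.022
finger_force: 39.5
t 20.7 tcp [0.5407 0.3288 0.0517] yawX -5.5 tilt [ 0.001  0.    -1.   ] q [ 0.49  0.47  1.27 -0.    1.4   2.15] F [ 0.7 -0.8  1.6] w 0.022 ff 39.5
```

```bash

python3 -m handwheel '[[[0,0,2],[0,0,0],-0.6],[[0,0,4],[0,0,0],-0.6],[[0,0,4],[0,0,0],-0.6],[[0,0,3],[0,0,0],-0.6],[[-0.2,-3.6,1],[0,0,0],-0.6],[[-0.2,-3.6,0],[0,0,0],-0.6],[[-0.2,-3.6,0],[0,0,0],-0.6],[[-0.2,-3.6,0],[0,0,0],-0.6],[[-0.2,-3.6,0],[0,0,0],-0.6],[[-0.2,-3.6,0],[0,0,0],-0.6],[[0,0,0],[0,0,0],-0.6]]' ; python3 -c "
from h import *
st()"
```

```text
t: 21.8
tcp_pos: [0.5282, 0.1092, 0.1911]
ee_rot: [0.999, -0.05, -0.0, 0.001]
contact_force: [0.4, 1.2, -2.5]
width: 0.0217
finger_force: 39.8
t 21.8 tcp [0.5282 0.1092 0.1911] yawX -5.7 tilt [-0.001 -0.001 -1.   ] q [ 0.14  0.11  1.42 -0.    1.61  1.81] F [ 0.4  1.2 -2.5] w 0.0217 ff 39.8
```

```bash

python3 -m handwheel '[[[-0.2,-3.5,0],[0,0,0],-0.6],[[-0.2,-3.5,0],[0,0,0],-0.6],[[-0.2,-3.5,0],[0,0,0],-0.6],[[-0.2,-2.5,0],[0,0,0],-0.6],[[0,-1.3,-1],[0,0,0],-0.6],[[0,0,-2],[0,0,0],-0.6],[[0,0,-1],[0,0,0],-0.6],[[0,0,0],[0,0,0],-0.6],[[0,0,0],[0,0,0],-0.6]]' ; python3 -c "
from h import *
st();f=cam('wrist')
a=cv2.resize(f['image'][180:340,220:420],None,fx=3.7,fy=3.7,interpolation=cv2.INTER_CUBIC)
cv2.imwrite('pics/w7.png',a[:,:,::-1])
o=np.array([.5201,-.0346])
for n,p in (('op64',[*o,.064]),('axis',[.5947,-.042,.084])): print(n,px_of(f,np.array(p)),(px_of(f,np.array(p))-[220,180])*3.7)
T=f['pose']@np.linalg.inv(f['T_tool_cam'])
for z in (-.019,.0517): print('toolz',z,(px_of(f,T[:3,:3]@[0,0,z]+T[:3,3])-[220,180])*3.7)
np.save('f.npy',f,allow_pickle=True)
"
```

```text
t: 22.7
tcp_pos: [0.5206, -0.0295, 0.1514]
ee_rot: [0.999, -0.047, -0.0, -0.0]
contact_force: [0.5, -1.1, -1.4]
width: 0.0222
finger_force: 40.0
t 22.7 tcp [ 0.5206 -0.0295  0.1514] yawX -5.4 tilt [-0.  0. -1.] q [-0.13  0.08  1.53  0.    1.53  1.54] F [ 0.5 -1.1 -1.4] w 0.0222 ff 40.0
op64 [323.93513722 204.67791132] [384.56000771  91.30827187]
axis [325.60235266 116.88495302] [ 390.72870484 -233.52567384]
toolz -0.019 [362.84022103 345.70012559]
toolz 0.0517 [363.06052219 149.49444547]
```

View pics/w7.png

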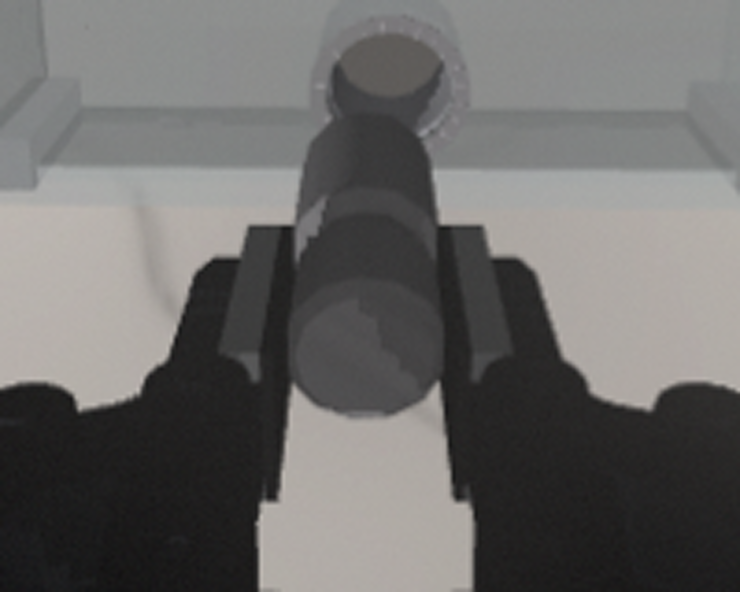

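The weight hangs upright: head centre at crop (366,347), against (363,346) expected. The collar centre is at crop (391,83), against (385,91) predicted. I'll work out the offset.

```bash
python3 -c "
from h import *
f=np.load('f.npy',allow_pickle=True).item(); u=lambda x,y:(x/3.7+220,y/3.7+180)
print('op',at_z(f,u(391,83),.065).round(4),'head',at_z(f,u(366,347),.1514+.0183).round(4),'foot',at_z(f,u(368,149),.0997).round(4))
g=cv2.cvtColor(f['image'],cv2.COLOR_RGB2GRAY); print(g[180:222:2,296:356:2])
cam('wrist');nets('wrist','opening');cam('top');nets('top','opening');cam('scene');nets('scene','opening','weight_mid')"
```

```text
op [ 0.5224 -0.0363  0.065 ] head [ 0.5199 -0.0299  0.1697] foot [ 0.5206 -0.0305  0.0997]
[[142 141 142 141 142 143 142 141 132 132 133 133 134 133 135 134 133 132
  133 132 132 136 141 142 141 141 142 142 141 142]
 [143 143 141 142 141 141 142 133 132 133 134 134 135 134 134 133 133 136
  134 132 133 133 135 143 141 140 142 142 141 141]
 [142 142 141 141 142 142 136 131 131 134 131 132 124 127 125 125 122 127
  133 136 133 133 131 140 142 140 142 142 140 141]
 [141 141 142 142 141 141 132 131 132 132 125 122 121 126 121 120 122 122
  121 124 128 135 131 136 142 141 141 142 141 140]
 [140 140 140 139 140 137 129 130 123 121 121 123 120 120 116 116 125 119
  126 120 122 115 132 129 140 140 139 141 139 140]
 [140 140 140 141 139 135 127 125 121 122 117 102  93  94  94  94  92  95
  121 118 123 121 123 129 138 139 139 141 138 141]
 [140 140 140 139 139 131 125 122 122 109  92  93  92  92  92  93  93  93
   93  95 117 122 123 123 135 139 140 140 139 139]
 [141 140 139 140 139 126 122 131 106  93  92  93  93  91  93  92  93  94
   92  92  92 115 121 123 129 140 139 139 139 139]
 [140 140
[... 1184 characters left out ...]
7  65
   85 111 128 113 121 122 122 126 127 126 127 127]
 [128 128 129 128 126  83  72  72  68  62  59  57  58  59  58  56  56  56
   79 133 103 118 130 121 128 128 127 128 126 126]
 [127 128 127 128  86  78  73  71  68  63  59  58  58  58  58  56  56  56
   54 106 124 122 122 124 128 126 127 126 126 126]
 [128 128 128 124  80  76  74  70  68  64  58  57  58  59  57  58  57  55
   55  71 122 122 126 125 126 126 126 126 126 126]]
wrist opening [(0.72, [0.5193, -0.0362, 0.0652])]
top opening [(0.71, [0.5199, -0.0339, 0.0665])]
scene opening [(0.83, [0.5221, -0.0387, 0.0641])]
scene weight_mid [(0.71, [0.4193, 0.3187, 0.0373]), (0.66, [0.5004, 0.243, 0.0359]), (0.58, [0.5182, -0.0294, 0.1364])]
```

```bash

python3 -m handwheel '[[[0.05,-0.55,0],[0,0,-0.3],-0.6],[[0,0,-1],[0,0,0],-0.6],[[0,0,-1.5],[0,0,0],-0.6],[[0,0,0],[0,0,0],-0.6]]' ; python3 -c "
from h import *
st();f=cam('wrist','w8');print((px_of(f,np.array([.521,-.0355,.064]))))
g=cv2.cvtColor(f['image'],cv2.COLOR_RGB2GRAY); print(g[192:240:3,284:356:3])"
```

```text
t: 23.5
tcp_pos: [0.5193, -0.0355, 0.1228]
ee_rot: [0.999, -0.05, -0.003, -0.0]
contact_force: [-0.7, 0.5, -3.5]
width: 0.0224
finger_force: 40.0
t 23.5 tcp [ 0.5193 -0.0355  0.1228] yawX -5.8 tilt [-0.006  0.001 -1.   ] q [-0.14  0.11  1.56 -0.    1.48  1.53] F [-0.7  0.5 -3.5] w 0.0224 ff 40.0
[317.86351043 214.4386674 ]
[[144 145 143 144 145 144 133 135 134 134 128 128 129 133 137 135 134 133
  141 143 143 144 145 144]
 [143 143 143 144 143 138 134 131 110 111 110 110 113 124 124 127 137 133
  135 144 143 144 142 144]
 [142 143 141 142 141 133 117 111 110 108  99  97  98 115 123 123 126 132
  131 141 140 142 142 140]
 [141 143 142 141 140 119 109 110  94  93  94  93  94  95  93 108 123 123
  131 140 142 141 140 141]
 [141 142 140 142 132 111 113  95  95  92  93  93  93  94  93  95 100 114
  114 136 142 143 143 141]
 [142 142 142 140 111 109  60  79  94  94  94  93  93  93  94  95  89  96
   82 119 142 141 142 142]
 [142 142 141 140 110 107  60  63  91  93  89  69  79  88  90  92  66 110
   83  91 141 142 142 143]
 [142 142 143 132 112 102  64  65  68  69  63  58  59  57  57  64  70 101
   83  82 141 141 142 141]
 [142 141 141 137 110  81  63  69  74  70  62  58  58  59  58  58  72  64
   82  82 140 141 142 141]
 [121 123 121 120 130  87  86  79  73  69  62  58  61  59  58  58  56  73
   83  81 121 123 121 124]
 [124 123 125 123 122 120  82  79  75  67  63  57  58  57  58  58  57  68
   82  95 124 123 124 124]
 [130 128 130 129 109 122  82  78  73  69  63  57  59  58  59  57  59  58
   82 128 128 130 128 127]
 [130 129 130 130 129 122  81  77  73  69  61  59  58  58  58  58  56  54
   97 128 128 127 127 127]
 [129 129 129 130 129 126  83  77  71  62  65  70  70  66  64  57  57  57
  126 125 128 128 128 129]
 [130 130 130 129 129 125  82  88  71  72  71  69  68  69  71  69  60  55
  127 129 127 128 127 130]
 [137 137 137 136 135 128  93 116  68  71  68  61  62  66  67  71  69  62
  106 136 136 136 136 138]]
```

```bash

python3 -m handwheel '[[[0.15,0,0],[0,0,0],-0.6],[[0,0,-0.8],[0,0,0],-0.6],[[0,0,-0.8],[0,0,0],-0.6],[[0,0,0],[0,0,0],-0.6]]' ; python3 -c "
from h import *
st()"
```

```text
t: 23.95
tcp_pos: [0.5216, -0.0356, 0.1086]
ee_rot: [0.999, -0.05, -0.001, -0.0]
contact_force: [-0.8, 0.1, -1.3]
width: 0.0218
finger_force: 40.0
t 23.95 tcp [ 0.5216 -0.0356  0.1086] yawX -5.8 tilt [-0.003  0.    -1.   ] q [-0.14  0.12  1.57 -0.    1.45  1.53] F [-0.8  0.1 -1.3] w 0.0218 ff 40.0
```

```bash

python3 -m handwheel '[[[0,0,-0.5],[0,0,0],-0.6],[[0,0,-0.5],[0,0,0],-0.6],[[0,0,0],[0,0,0],-0.6]]' ; python3 -c "
from h import *
st()"
python3 -m handwheel '[[[0,0,-0.4],[0,0,0],-0.6],[[0,0,-0.4],[0,0,0],-0.6],[[0,0,0],[0,0,0],-0.6]]' ; python3 -c "
from h import *
st()"
```

```text
t: 24.25
tcp_pos: [0.522, -0.0357, 0.0994]
ee_rot: [0.999, -0.05, -0.001, -0.0]
contact_force: [0.2, 0.2, -1.6]
width: 0.0224
finger_force: 40.0
t 24.25 tcp [ 0.522  -0.0357  0.0994] yawX -5.8 tilt [-0.001  0.    -1.   ] q [-0.14  0.13  1.58 -0.    1.43  1.53] F [ 0.2  0.2 -1.6] w 0.0224 ff 40.0
t: 24.55
tcp_pos: [0.5221, -0.0357, 0.0916]
ee_rot: [0.999, -0.05, -0.001, -0.0]
contact_force: [-0.2, 0.5, -1.8]
width: 0.0223
finger_force: 40.0
t 24.55 tcp [ 0.5221 -0.0357  0.0916] yawX -5.8 tilt [-0.001  0.    -1.   ] q [-0.14  0.14  1.59 -0.    1.41  1.53] F [-0.2  0.5 -1.8] w 0.0223 ff 40.0
```

```bash

python3 -m handwheel '[[[-0.06,0.03,-0.4],[0,0,0],-0.6],[[0,0,-0.3],[0,0,0],-0.6],[[0,0,0],[0,0,0],-0.6]]' ; python3 -c "
from h import *
st()"
python3 -m handwheel '[[[0,0,-0.3],[0,0,0],-0.6],[[0,0,-0.2],[0,0,0],-0.6],[[0,0,0],[0,0,0],-0.6]]' ; python3 -c "
from h import *
st()"
```

```text
t: 24.85
tcp_pos: [0.5215, -0.0354, 0.0847]
ee_rot: [0.999, -0.05, -0.0, 0.0]
contact_force: [-0.6, 0.4, -2.1]
width: 0.0223
finger_force: 40.0
t 24.85 tcp [ 0.5215 -0.0354  0.0847] yawX -5.8 tilt [-0.001  0.    -1.   ] q [-0.14  0.15  1.6  -0.    1.4   1.53] F [-0.6  0.4 -2.1] w 0.0223 ff 40.0
t: 25.15
tcp_pos: [0.5217, -0.0354, 0.0799]
ee_rot: [0.999, -0.05, -0.0, 0.0]
contact_force: [0.5, 0.9, -2.5]
width: 0.022
finger_force: 40.0
t 25.15 tcp [ 0.5217 -0.0354  0.0799] yawX -5.8 tilt [-0.001  0.    -1.   ] q [-0.14  0.15  1.6  -0.    1.39  1.53] F [ 0.5  0.9 -2.5] w 0.022 ff 40.0
```

```bash

python3 -m handwheel '[[[0,0,-0.2],[0,0,0],-0.6],[[0,0,-0.1],[0,0,0],-0.6],[[0,0,0],[0,0,0],-0.6]]' ; python3 -c "
from h import *
st()"
python3 -m handwheel '[[[0,0,-0.1],[0,0,0],-0.6],[[0,0,0],[0,0,0],-0.6]]' ; python3 -c "
from h import *
st()"
```

```text
t: 25.45
tcp_pos: [0.5218, -0.0354, 0.0771]
ee_rot: [0.999, -0.05, -0.0, 0.0]
contact_force: [-0.3, -0.1, -0.8]
width: 0.0224
finger_force: 40.0
t 25.45 tcp [ 0.5218 -0.0354  0.0771] yawX -5.8 tilt [-0. -0. -1.] q [-0.14  0.15  1.61 -0.    1.38  1.53] F [-0.3 -0.1 -0.8] w 0.0224 ff 40.0
t: 25.65
tcp_pos: [0.5218, -0.0354, 0.0762]
ee_rot: [0.999, -0.05, -0.0, 0.0]
contact_force: [-0.4, 0.8, -1.7]
width: 0.0221
finger_force: 40.0
t 25.65 tcp [ 0.5218 -0.0354  0.0762] yawX -5.8 tilt [-0. -0. -1.] q [-0.14  0.16  1.61 -0.    1.38  1.53] F [-0.4  0.8 -1.7] w 0.0221 ff 40.0
```

```bash

python3 -m handwheel '[[[0,0,-0.1],[0,0,0],-0.6],[[0,0,0],[0,0,0],-0.6]]' ; python3 -c "
from h import *
st()"
python3 -m handwheel '[[[0,0,-0.1],[0,0,0],-0.6],[[0,0,0],[0,0,0],-0.6]]' ; python3 -c "
from h import *
st()"
```

```text
t: 25.85
tcp_pos: [0.5221, -0.0355, 0.0757]
ee_rot: [0.999, -0.05, 0.0, 0.0]
contact_force: [0.7, 0.4, 0.7]
width: 0.0219
finger_force: 40.2
t 25.85 tcp [ 0.5221 -0.0355  0.0757] yawX -5.8 tilt [ 0.001 -0.    -1.   ] q [-0.14  0.16  1.61 -0.    1.38  1.53] F [0.7 0.4 0.7] w 0.0219 ff 40.2
t: 26.05
tcp_pos: [0.5226, -0.0355, 0.0756]
ee_rot: [0.999, -0.05, 0.001, 0.0]
contact_force: [-0.8, -0.3, 5.6]
width: 0.0223
finger_force: 40.7
t 26.05 tcp [ 0.5226 -0.0355  0.0756] yawX -5.8 tilt [ 0.002 -0.    -1.   ] q [-0.14  0.16  1.61 -0.    1.38  1.53] F [-0.8 -0.3  5.6] w 0.0223 ff 40.7
```

The weight is on the floor at TCP z 0.0756, as predicted. Release and retreat.

```bash

python3 -m handwheel '[[[0,0,0.1],[0,0,0],-0.6],[[0,0,0],[0,0,0],-0.35],[[0,0,0],[0,0,0],-0.2],[[0,0,0],[0,0,0],0],[[0,0,0],[0,0,0],0.1],[[0,0,0.5],[0,0,0],0.1],[[0,0,2],[0,0,0],0.1],[[0,0,3],[0,0,0],0.1],[[0,0,4],[0,0,0],0.1],[[-2,0,4],[0,0,0],0.1],[[0,0,0],[0,0,0],0.1]]' ; python3 -c "
from h import *
st();f=cam('wrist'); nets('wrist','weight_mid','hub','post','opening'); f=cam('wrist')
cv2.imwrite('pics/w9.png',cv2.resize(f['image'][80:320,200:440,::-1],None,fx=2.4,fy=2.4,interpolation=cv2.INTER_CUBIC))
for z in (.094,.064): print(z,px_of(f,np.array([.521,-.0352,z])), (px_of(f,np.array([.521,-.0352,z]))-[200,80])*2.4)
cam('scene'); nets('scene','weight_mid'); cam('top'); nets('top','weight_mid','valve','short_weight','gasket')"
```

```text
t: 27.15
tcp_pos: [0.5032, -0.0357, 0.2176]
ee_rot: [0.999, -0.05, 0.006, 0.001]
contact_force: [-0.5, 0.2, -0.1]
width: 0.0469
finger_force: 0.0
t 27.15 tcp [ 0.5032 -0.0357  0.2176] yawX -5.8 tilt [ 0.011 -0.002 -1.   ] q [-0.14 -0.01  1.49 -0.    1.65  1.53] F [-0.5  0.2 -0.1] w 0.0469 ff 0.0
wrist weight_mid [(0.81, [0.5061, 0.2445, 0.0365]), (0.73, [0.4184, 0.3149, 0.0332])]
wrist hub [(0.9, [0.5924, -0.043, 0.0831])]
wrist post [(0.76, [0.5693, -0.0782, 0.1116])]
wrist opening [(0.88, [0.5174, -0.0359, 0.0631])]
0.094 [315.93033592 175.51327202] [278.23280621 229.23185285]
0.064 [316.15790551 168.78627792] [278.77897322 213.087067  ]
scene weight_mid [(0.69, [0.4211, 0.3161, 0.0361]), (0.56, [0.5225, -0.0335, 0.0622]), (0.54, [0.5031, 0.2432, 0.0383])]
top weight_mid [(0.51, [0.5072, 0.2448, 0.0375]), (0.5, [0.4191, 0.3131, 0.0353])]
top valve [(0.54, [0.3525, 0.233, -0.0026])]
top short_weight [(0.51, [0.4417, -0.3096, 0.0025]), (0.2, [0.5993, -0.0404, 0.0])]
top gasket [(0.52, [0.4594, 0.4461, 0.0034])]
```

View pics/w9.png

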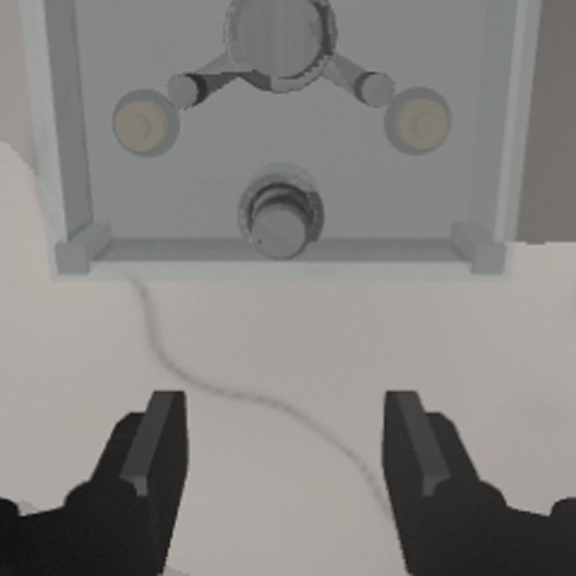

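The weight stands upright in the collar: head at crop (280,230), against (278,229) predicted for fully home. The posts are symmetric about the opening's axis, so the carousel is still in its detent. Handing in.

```bash
python3 -c "
from h import *
print(ticket.job_done())"
```

```text
the job is handed in; nothing more can be done
None
```

I pushed the carousel to its end stop, leaned on it at about 12 N (17 N briefly on contact), and let it fall back to the first click. I then turned it three clicks clockwise and stood the weight upright, fully home in the empty pocket; the job was handed in at about 27 s.

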